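Change the feed: shift the gearbox lever through its H-gate

TASK

Change the feed on the small grey gearbox: push the black-knobbed lever out of its present slot and through the H-shaped gate until it is fully home at the end of the slot that has the green marker disc. Only push the lever with the fingers, following the slots of the gate; do not take it between the fingers or force it across the metal between the slots. Leave the tape roll, chuck key, screwdriver and flux tin where they lie.

Things in the scene. Friction and masses are not known exactly. Their poses are not given: they have to be found in the camera images.
- gearbox: Grey gearbox housing fixed to the counter, 150 (x) x 130 (y) x 108 mm high on a 176 x 146 mm foot; origin at the centre of its underside; z up, x towards its far face with the output shaft, y to its left. The oil sight glass is on its near (-x) face.
- gate (a point): Centre of the H-gate, in the upper face of the aluminium top plate; axes as gearbox. Two slots along x, 17 mm wide, on the lines y = +16 and -16 mm, from x = -31 to +31 mm, joined at x = 0 by a crossing slot 17 mm wide along y. The metal tongues between the two slots are 15 mm wide, with round noses at the crossing.
- knob (a point): Centre of the black ball knob, 30 mm diameter, atop the lever; its z runs up the stem. Leaning the lever takes 2 to 3 N here; it stays where left (friction, no spring). It starts in the near left slot (-x, +y). Knob height: 175 mm at the crossing's middle, about 165 mm fully home; then it is 42 to 47 mm from the gate centre in gearbox x and 26 to 36 mm in y.
- pivot (a point): Fixed point inside the gearbox about which the lever swings, 30 mm above the gearbox origin and 145 mm below the knob centre along the stem. The stem is a straight steel rod of 12 mm diameter that passes up through the gate.
- fore (a joint): Fore-and-aft lean of the lever (rad): 0 at the crossing slot, positive with the knob towards the gearbox's +x; about +0.31 to +0.33 when fully home in a far slot, about -0.31 to -0.33 in a near slot. The lever can cross only with this within about +-0.03.
- cross (a joint): Sideways lean of the lever (rad): 0 in the middle of the crossing slot, positive with the knob towards the gearbox's +y (left); +0.18 to +0.25 in the left slots, -0.18 to -0.25 in the right slots.
- green_marker: Green marker disc, 22 mm diameter, 3 mm thick, fixed on the gate plate at the outer end of the slot wanted: in gearbox x, y at (+-50, +-27) mm, any end but the near left one, changing from start to start; the other ends have yellow, blue and red discs. Origin at the centre of its underside.
- tape_c (a point): Centre of the black tape roll, 58 mm across and 19 mm high, lying loose left of the gearbox; leave alone.
- key_c (a point): Middle of the loose steel drill chuck key, 72 x 52 x 12 mm, lying right of the gearbox; leave alone.
- driver_c (a point): Middle of the loose orange screwdriver, 169 mm long, 22 mm thick, lying in front of the gearbox; leave alone.
- tin_c (a point): Centre of the shallow round flux tin, 46 mm across and 16 mm high, loose behind the gearbox; leave alone.

How it is judged:
At the end, for the whole second after the job is handed in: The lever rests fully home in the green-marked slot: knob centre within 20 mm (from above) of the green marker, fore-and-aft lean over 0.28 of about 0.32 rad, sideways lean over 0.15 rad. The tape roll, chuck key, screwdriver and flux tin are within 15 mm of where they lay (horizontal distance between knob and green_marker below 0.02 m and (value of joint fore above 0.28 rad or value of joint fore below -0.28 rad) and (value of joint cross above 0.15 rad or value of joint cross below -0.15 rad) and velocity of joint fore between -0.05 and 0.05 rad/s and velocity of joint cross between -0.05 and 0.05 rad/s and distance of each of tape_c, key_c, driver_c, tin_c from where it was at the start of the episode below 0.015 m); the robot touches nothing.
It fails at once if the lever is taken between the fingers (the grasp point comes within 9 mm of the lever's axis, at knob or stem height) (x of the grasp point in the frame of knob between -0.009 and 0.009 m and y of the grasp point in the frame of knob between -0.009 and 0.009 m and z of the grasp point in the frame of knob below 0.015 m).
It fails at once if the lever is forced across the metal between the slots ((value of joint fore above 0.17 rad or value of joint fore below -0.17 rad) and value of joint cross between -0.12 and 0.12 rad).
It fails at once if the tape roll, chuck key, screwdriver or flux tin is shoved or lifted more than 15 mm (distance of any of tape_c, key_c, driver_c, tin_c from where it was at the start of the episode above 0.015 m).
It also fails if it takes over 58 s, if anything falls off the work surface, if the arm or the gripper's body presses on something with over 40 N, if the wrist force passes 120 N, or if a joint passes its speed limit or range.

ROBOT

A 7-joint arm with a two-finger parallel gripper is mounted at the origin on the work surface; the furniture and walls round the work are solid. World frame = base frame: x ahead of the robot, y to its left, z up, the work surface at z = 0. Lengths are in m, angles in rad, forces in N, time in s.
With the tool pointing down it reaches from about 0.35 to 0.9 m from the base axis. Payload 7.2 kg.
Tool frame: the origin (TCP) lies midway between the tips of the shut fingers; the grasp point (between the pads) lies 19 mm behind it (robot.grasp_offset is the distance from the TCP to the grasp point, in m); z points along the fingers, y is the direction in which the jaws open and shut (so a half turn about z gives the same grasp; the last joint's range is limited). The gripper opens to 85 mm and grips with 20 to 120 N. Pads are 22 mm wide; open, the fingers measure 114 mm over their backs; the gripper's body (76 mm by 85 mm) begins 54 mm behind the grasp point. The pads swing forward as they close: fully open they stand 13 mm farther back than shut.
Start: joints at [-1.253, 0.411, -0.013, 1.596, 0.006, 1.134, -0.082], TCP at [0.235, 0.579, 0.231] pointing down, gripper open.
Joint ranges: [-2.95, 2.95], [-0.29, 1.99], [-1.47, 1.44], [0.14, 2.54], [-1.03, 4.17], [0.13, 1.85], [-2.86, 2.86]. Speed limits (rad/s): [2.39, 2.39, 3.01, 3.01, 3.14, 3.14, 3.14].

INTERFACE

Orientations are given as a rotation vector (axis times angle).
In Python, from station import robot gives the robot as it stands.
- The arm moves only by the shell command python3 -m crank 'ROWS' [OPENING]. ROWS is JSON, a list of rows, each an object of numbers: "x", "y", "z": the shift along the world's x, y, z in m; "rx", "ry", "rz": the turn, a rotation vector about the world's x, y, z in rad. A call has exactly 10 rows; each row shifts and turns the commanded pose from where the row before left it; what a row does not reach is not made up. A row lasts 1/8 s, in which the tool goes at most 62.5 mm and 10.7 degrees, less where a joint would pass 70% of its speed; a pose out of reach is approached as far as the arm can. A call is refused whole if a number of a shift passes 0.0625 or a number of a turn 0.188, either way. A call with a gripper value outside its range is refused whole. OPENING is the gripper's target within -1 to 1 (shut at 1, half-way at 0, fully open at -1), set as the call begins (- or left out, the last holds). The fingers move at their own pace and stop on an object; the grip force is fixed at half the most. Time passes only in rows, so rows that do not move let the fingers close, or fill a call up. It gives the time, the measured TCP pose, the force and the opening at its end, in the units of the state.
- robot.observe(): the state, without advancing time (a new reading comes with each control period).
- robot.snapshot(name): name is "side" or "top"; returns a dict with "color" (480x640x3 uint8, red, green, blue), "vfov" (degrees; the focal length in pixels is half the picture's height over the tangent of half this angle, whatever the lens; pixels are square), "cx", "cy" (the principal point, pixels), "k1" (the pictures are not rectified: a ray, as slopes to the right and down, at radius r is drawn at 1 + k1 r^2 times it, then the intrinsics apply), "world_from_camera" (4x4, takes a point from camera to world coordinates). Camera axes: x right, y down, z forward; pixel columns grow to the right and rows downward; lengths in m; the calibration is good to about 2 mm. A picture is of the moment at which its call begins. There is no depth.
- robot.job_done(): hands the job in, once; it reports no verdict.
The state is a dict: "time_s": time; "joint_positions": joint angles; "joint_vel": joint speeds; "effort": joint torques, N m; "tool_pos": TCP position; "ee_rot": TCP orientation; "ft_force": force on the tool from outside, world axes, zero at the start; "moment": the same for the moment, N m; "finger_gap": opening from 0.0 (shut) to 1.0 (fully open).
Only numpy, scipy, OpenCV 4.12 (cv2) and the standard library are available. Lean on these libraries where they do the work, as an engineer would, in place of code of your own. Each camera call takes 0.05 s, during which the arm holds its last target. There are 200 camera calls.

## Working session

There is one attempt and no reset: what is moved stays moved. The work goes in short steps, Python scripts to look and compute and a shell command to move; the robot and the scene stay as the last step left them, time stands still between calls to the robot, and variables do not carry over. Pictures are saved under pics/ and viewed, about 8 in all and at most 12, crops included, and the job is handed in when it is done.

```bash
mkdir -p pics; ls
cat > h.py <<'E'
import numpy as np, cv2
from station import robot
def snap(n,f):
    s=robot.snapshot(n); cv2.imwrite(f,s["color"][:,:,::-1]); return s
def cam(s):
    f=240/np.tan(np.radians(s["vfov"])/2); return f,s["cx"],s["cy"],s["k1"],np.array(s["world_from_camera"])
def proj(s,p):
    f,cx,cy,k,T=cam(s); q=np.linalg.inv(T)@np.append(p,1); a=q[:2]/q[2]; a=a*(1+k*(a@a)); return a*f+[cx,cy]
def unproj(s,uv,z):
    f,cx,cy,k,T=cam(s); d=(np.array(uv,float)-[cx,cy])/f; a=d.copy()
    for _ in range(20): a=d/(1+k*(a@a))
    r=T[:3,:3]@np.append(a,1); o=T[:3,3]; return o+r*(z-o[2])/r[2]
E
python3 - <<'E'
from h import *
import pickle
for n in("top","side"):
    s=snap(n,f"pics/{n}0.png"); pickle.dump(s,open(n+".pkl","wb")); print(n,cam(s))
print(robot.observe())
E
```

```text
pics
top (np.float64(518.5223937694263), 337.8983504641791, 240.06809776318076, -0.02189622690576737, array([[-0.0218078 , -0.98395886,  0.17705757,  0.4030139 ],
       [-0.99916286,  0.02758147,  0.03021329, -0.03676427],
       [-0.03461214, -0.17625047, -0.98373664,  0.97850738],
       [ 0.        ,  0.        ,  0.        ,  1.        ]]))
side (np.float64(584.7618571143689), 313.547499967526, 241.5188075469337, 0.01637085082423247, array([[-0.96317997,  0.1387634 , -0.23028042,  0.7892845 ],
       [ 0.26883858,  0.50724408, -0.81879745,  0.80991626],
       [ 0.00318926, -0.85055756, -0.52587229,  0.64908615],
       [ 0.        ,  0.        ,  0.        ,  1.        ]]))
{'time_s': 0.1, 'joint_positions': array([-1.25320243,  0.41184985, -0.01270224,  1.59693808,  0.00558911,
        1.13432573, -0.08218796]), 'joint_vel': array([-5.71088870e-04, -1.08700753e-03, -1.11385661e-03, -3.48730029e-03,
       -7.44196308e-05, -4.75232509e-04, -7.15720282e-04]), 'effort': array([ 2.68674048e-03, -6.01832771e+01,  6.84133396e-01, -3.00091588e+01,
        1.39991211e-02,  6.43874402e-03,  2.70552033e-05]), 'tool_pos': array([0.23505408, 0.57863501, 0.23052768]), 'ee_rot': array([-6.02181663e-01, -3.08314796e+00,  2.31478742e-03]), 'ft_force': array([ 0.38341201, -0.32535843, -0.18347981]), 'moment': array([ 0.007988  , -0.01035825, -0.00871405]), 'finger_gap': 1.0013642858574783}
```

View pics/top0.png

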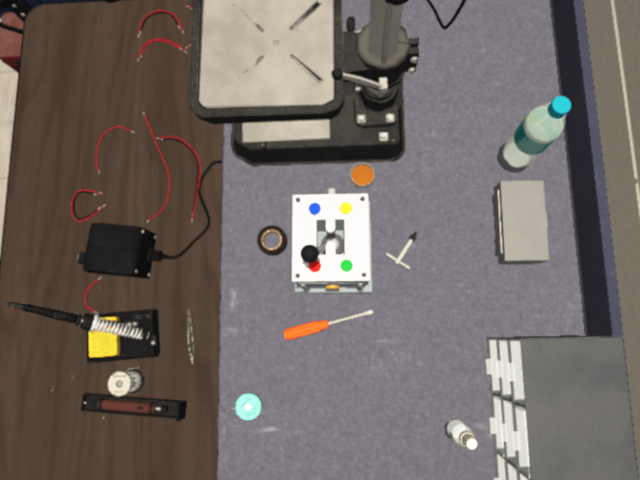

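View pics/side0.png

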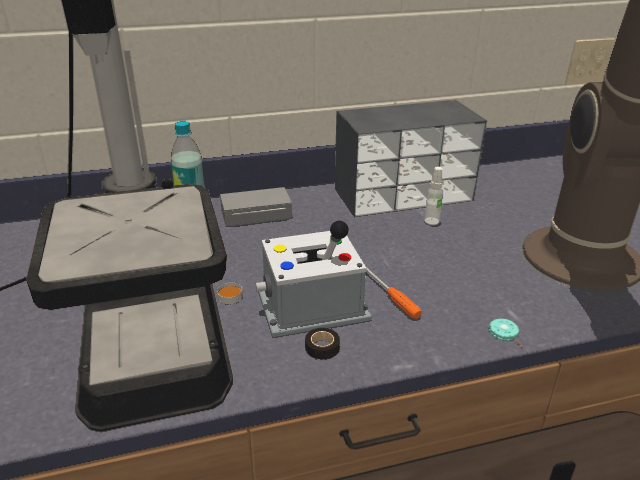

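The top view shows the green disc at about (347,266), which is the near right end. Red is at (314,266), blue at (315,209) and yellow at (346,208). The knob is at (310,253). The world axes run x up and y left. I'll refine these by disc centroids.

Run:
```python
from h import *
import pickle
s=pickle.load(open("top.pkl","rb")); S=pickle.load(open("side.pkl","rb"))
im=cv2.imread("pics/top0.png"); hsv=cv2.cvtColor(im,cv2.COLOR_BGR2HSV)
P={}
for n,lo,hi in(("green",45,75),("yellow",22,35),("blue",105,130)):
    m=cv2.inRange(hsv,(lo,120,60),(hi,255,255)); m[:190]=0;m[285:]=0;m[:,:290]=0;m[:,372:]=0
    k=cv2.moments(m,True); uv=(k['m10']/k['m00'],k['m01']/k['m00']); P[n]=unproj(s,uv,.111); print(n,k['m00'],uv,P[n])
x=P["yellow"]-P["green"]; yaw=np.arctan2(x[1],x[0]); c=(P["green"]+P["blue"])/2
y=P["blue"]-P["yellow"];yaw2=np.arctan2(-y[0],y[1])
print("gate",c,"len",np.linalg.norm(x),np.linalg.norm(y),"yaw",yaw,yaw2, "knob",unproj(s,(310,253.5),.165))
R=np.array([[np.cos(yaw),-np.sin(yaw)],[np.sin(yaw),np.cos(yaw)]])
for d in((-.045,.031),(-.045,-.031)): print("knob exp",c[:2]+R@d,proj(s,[*(c[:2]+R@d),.165]),proj(S,[*(c[:2]+R@d),.165]))
for n in P: print(n,"side",proj(S,P[n]))
cv2.imwrite("pics/c.png",cv2.resize(im[180:300,280:385],None,fx=5,fy=5,interpolation=cv2.INTER_CUBIC))
```

```text
green 93.0 (346.10752688172045, 265.10752688172045) [ 0.51590411 -0.02302307  0.111     ]
yellow 96.0 (345.3229166666667, 207.72916666666666) [ 0.61526285 -0.02412036  0.111     ]
blue 92.0 (314.1195652173913, 208.16304347826087) [0.61612487 0.02963358 0.111     ]
gate [0.56601449 0.00330526 0.111     ] len 0.09936480243350147 0.05376084857062089 yaw -0.011043291052134092 -0.016034924561420614 knob [0.52897734 0.03307916 0.165     ]
knob exp [0.52135957 0.0348003 ] [308.97828748 258.27061946] [343.14894844 230.07547627]
knob exp [ 0.5206749  -0.02719592] [348.01783316 257.66180304] [332.30083881 212.24526632]
green side [334.97873066 239.94555146]
yellow side [279.64198983 247.60267206]
blue side [286.36555233 264.53486557]
```

View pics/c.png

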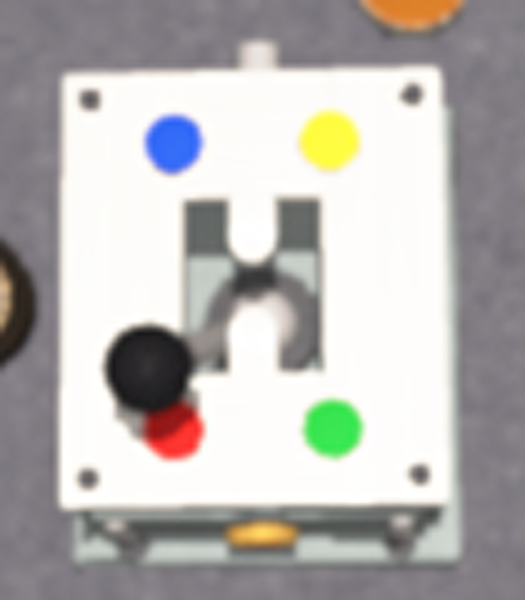

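The crop confirms green at near right. The knob is over the near left slot, its ball centre at about (149,367) in the crop. That puts the gate centre at about (0.566, 0.003), yaw about -0.01 and the knob at about (0.529, 0.033). The plan is to push with shut fingers in three stages: +x, then -y, then -x.

```bash
r='x'; python3 -m crank '[{"x":0.0245,"y":-0.0545,"rz":0.0387},{"x":0.0245,"y":-0.0545,"rz":0.0387},{"x":0.0245,"y":-0.0545,"rz":0.0387},{"x":0.0245,"y":-0.0545,"rz":0.0387},{"x":0.0245,"y":-0.0545,"rz":0.0387},{"x":0.0245,"y":-0.0545,"rz":0.0387},{"x":0.0245,"y":-0.0545,"rz":0.0387},{"x":0.0245,"y":-0.0545,"rz":0.0387},{"x":0.0245,"y":-0.0545,"rz":0.0387},{"x":0.0245,"y":-0.0545,"rz":0.0387}]' 1
python3 -c "
from h import *
print(robot.observe()); snap('side','pics/s1.png')"
```

```text
{'time_s': 0.1, 'joint_positions': array([-1.25320243,  0.41184985, -0.01270224,  1.59693808,  0.00558911,
        1.13432573, -0.08218796]), 'joint_vel': array([-5.71088870e-04, -1.08700753e-03, -1.11385661e-03, -3.48730029e-03,
       -7.44196308e-05, -4.75232509e-04, -7.15720282e-04]), 'effort': array([ 2.68674048e-03, -6.01832771e+01,  6.84133396e-01, -3.00091588e+01,
        1.39991211e-02,  6.43874402e-03,  2.70552033e-05]), 'tool_pos': array([0.23505408, 0.57863501, 0.23052768]), 'ee_rot': array([-6.02181663e-01, -3.08314796e+00,  2.31478742e-03]), 'ft_force': array([ 0.38341201, -0.32535843, -0.18347981]), 'moment': array([ 0.007988  , -0.01035825, -0.00871405]), 'finger_gap': 1.0013642858574783}invalid input
```

View pics/s1.png

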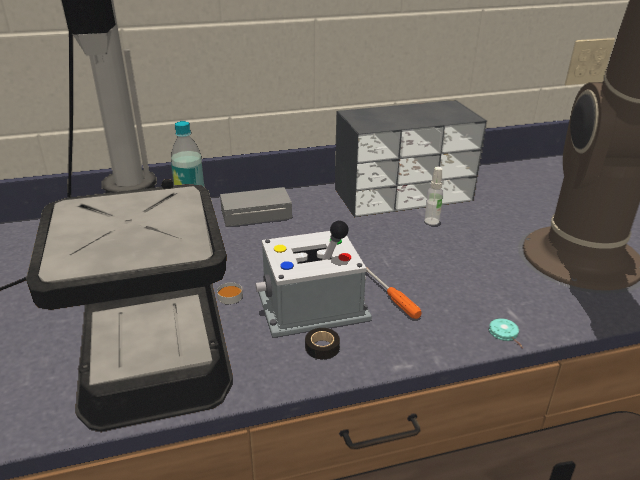

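The picture is unchanged because the call was refused and nothing moved. I'll retry with all six keys in every row and no stray shell text.

```bash
python3 -m crank '[{"x":0.0245,"y":-0.0545,"z":0,"rx":0,"ry":0,"rz":0.0387},{"x":0.0245,"y":-0.0545,"z":0,"rx":0,"ry":0,"rz":0.0387},{"x":0.0245,"y":-0.0545,"z":0,"rx":0,"ry":0,"rz":0.0387},{"x":0.0245,"y":-0.0545,"z":0,"rx":0,"ry":0,"rz":0.0387},{"x":0.0245,"y":-0.0545,"z":0,"rx":0,"ry":0,"rz":0.0387},{"x":0.0245,"y":-0.0545,"z":0,"rx":0,"ry":0,"rz":0.0387},{"x":0.0245,"y":-0.0545,"z":0,"rx":0,"ry":0,"rz":0.0387},{"x":0.0245,"y":-0.0545,"z":0,"rx":0,"ry":0,"rz":0.0387},{"x":0.0245,"y":-0.0545,"z":0,"rx":0,"ry":0,"rz":0.0387},{"x":0.0245,"y":-0.0545,"z":0,"rx":0,"ry":0,"rz":0.0387}]' 1
```

```text
time_s: 1.4
tool_pos: [0.4807, 0.0323, 0.2314]
ee_rot: [-0.004, 3.141, 0.0]
ft_force: [0.9, 1.0, -0.6]
finger_gap: 0.001
```

```bash
python3 -m crank '[{"x":0,"y":0,"z":-0.02,"rx":0,"ry":0,"rz":0},{"x":0,"y":0,"z":-0.02,"rx":0,"ry":0,"rz":0},{"x":0,"y":0,"z":-0.02,"rx":0,"ry":0,"rz":0},{"x":0,"y":0,"z":-0.02,"rx":0,"ry":0,"rz":0},{"x":0.003,"y":0,"z":0,"rx":0,"ry":0,"rz":0},{"x":0.003,"y":0,"z":0,"rx":0,"ry":0,"rz":0},{"x":0.003,"y":0,"z":0,"rx":0,"ry":0,"rz":0},{"x":0.003,"y":0,"z":0,"rx":0,"ry":0,"rz":0},{"x":0.003,"y":0,"z":0,"rx":0,"ry":0,"rz":0},{"x":0.003,"y":0,"z":0,"rx":0,"ry":0,"rz":0}]'
python3 -c "
from h import *
s=snap('side','pics/a.png'); im=cv2.imread('pics/a.png'); cv2.imwrite('pics/a.png',cv2.resize(im[170:320,240:440],None,fx=4,fy=4,interpolation=cv2.INTER_CUBIC))"
```

```text
time_s: 2.65
tool_pos: [0.4984, 0.0341, 0.1514]
ee_rot: [-0.002, 3.141, 0.0]
ft_force: [0.9, 1.0, 0.3]
finger_gap: -0.002
```

View pics/a.png

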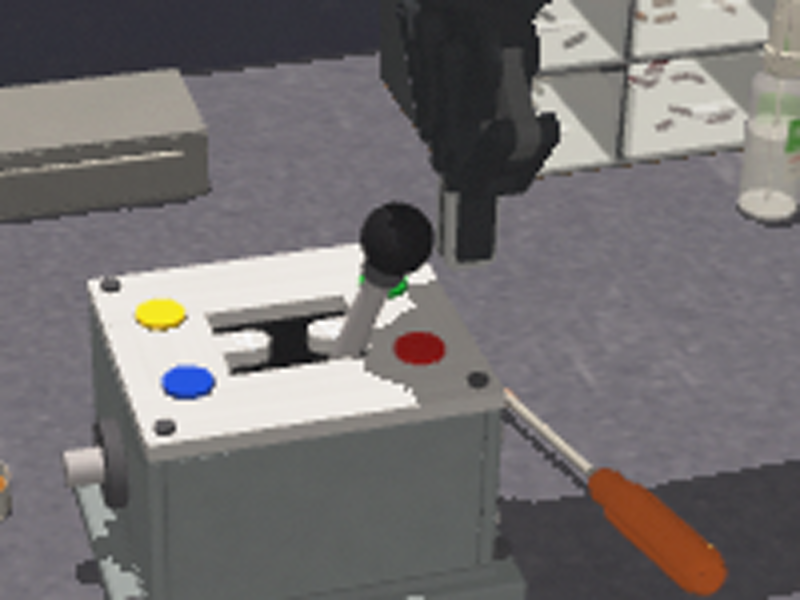

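The shut finger stands a few mm behind the knob, whose centre is at crop (397,239), and isn't touching it. Next is the push along the slot towards the crossing.

```bash
python3 -m crank '[{"x":0.004,"y":0,"z":0,"rx":0,"ry":0,"rz":0},{"x":0.004,"y":0,"z":0,"rx":0,"ry":0,"rz":0},{"x":0.004,"y":0,"z":0,"rx":0,"ry":0,"rz":0},{"x":0.004,"y":0,"z":0,"rx":0,"ry":0,"rz":0},{"x":0.004,"y":0,"z":0,"rx":0,"ry":0,"rz":0},{"x":0.004,"y":0,"z":0,"rx":0,"ry":0,"rz":0},{"x":0.004,"y":0,"z":0,"rx":0,"ry":0,"rz":0},{"x":0.004,"y":0,"z":0,"rx":0,"ry":0,"rz":0},{"x":0.004,"y":0,"z":0,"rx":0,"ry":0,"rz":0},{"x":0,"y":0,"z":0,"rx":0,"ry":0,"rz":0}]'
python3 -c "
from h import *
s=snap('side','pics/b.png'); im=cv2.imread('pics/b.png'); cv2.imwrite('pics/b.png',cv2.resize(im[170:320,240:440],None,fx=4,fy=4,interpolation=cv2.INTER_CUBIC))
for dx in(-.008,-.004,0,.004,.008): print(dx,(proj(s,[.566+dx,.033,.172])-[240,170])*4)"
```

```text
time_s: 3.95
tool_pos: [0.5346, 0.034, 0.1513]
ee_rot: [-0.002, 3.141, -0.0]
ft_force: [-1.2, 0.6, 0.6]
finger_gap: 0.003
-0.008 [324.99171072 235.35066826]
-0.004 [315.42835899 236.68314043]
0 [305.8462763  238.01819643]
0.004 [296.24539141 239.35584601]
0.008 [286.6256327  240.69609902]
```

View pics/b.png

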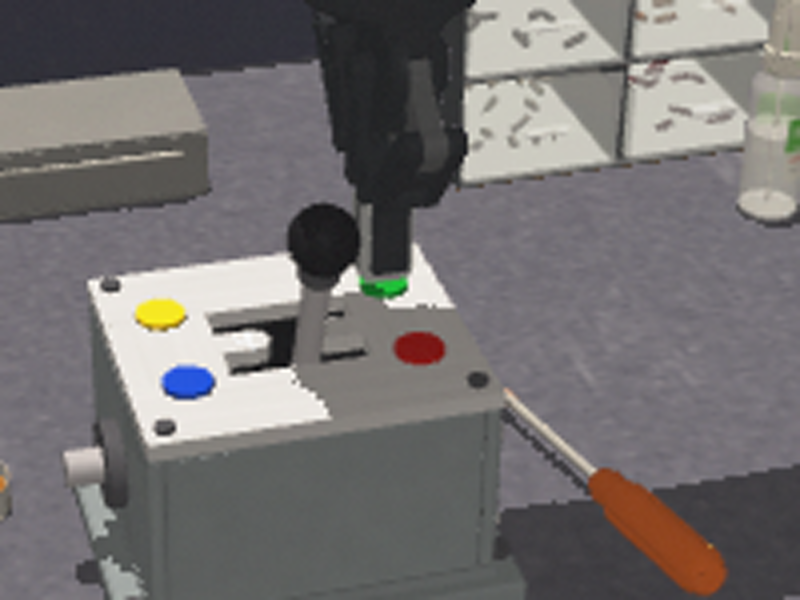

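The knob is at crop (323,240), about 7 mm short of the crossing, with the contact force present. I'll push 7 mm more, back off, and go round to the knob's left side.

```bash
python3 -m crank '[{"x":0.003,"y":0,"z":0,"rx":0,"ry":0,"rz":0},{"x":0.002,"y":0,"z":0,"rx":0,"ry":0,"rz":0},{"x":0.002,"y":0,"z":0,"rx":0,"ry":0,"rz":0},{"x":0,"y":0,"z":0,"rx":0,"ry":0,"rz":0},{"x":-0.03,"y":0,"z":0,"rx":0,"ry":0,"rz":0},{"x":0,"y":0.0275,"z":0,"rx":0,"ry":0,"rz":0},{"x":0,"y":0.0275,"z":0,"rx":0,"ry":0,"rz":0},{"x":0.0275,"y":0,"z":0,"rx":0,"ry":0,"rz":0},{"x":0.0275,"y":0,"z":0,"rx":0,"ry":0,"rz":0},{"x":0,"y":0,"z":0,"rx":0,"ry":0,"rz":0}]'
python3 -c "
from h import *
s=snap('side','pics/d.png'); im=cv2.imread('pics/d.png')[170:320,240:440]
t=snap('top','pics/d2.png'); im2=cv2.imread('pics/d2.png')[165:315,260:460]
cv2.imwrite('pics/d.png',cv2.resize(np.hstack([im,im2]),None,fx=2,fy=2,interpolation=cv2.INTER_CUBIC))
for dx in(-.006,-.003,0,.003,.006): print(dx,(proj(s,[.566+dx,.033,.172])-[240,170])*2,(proj(t,[.566+dx,.033,.172])-[60,165])*2)"
```

```text
time_s: 5.25
tool_pos: [0.5681, 0.0889, 0.1512]
ee_rot: [-0.001, 3.14, -0.001]
ft_force: [-0.8, -0.1, -0.6]
finger_gap: 0.002
-0.006 [160.10618589 118.00829099] [498.84726261 137.04155158]
-0.003 [156.51729856 118.50833091] [498.80176591 133.33442251]
0 [152.92313815 119.00909821] [498.75635992 129.63209974]
0.003 [149.32368962 119.51059496] [498.71104449 125.93458013]
0.006 [145.71893789 120.01282324] [498.66581946 122.2418605 ]
```

View pics/d.png

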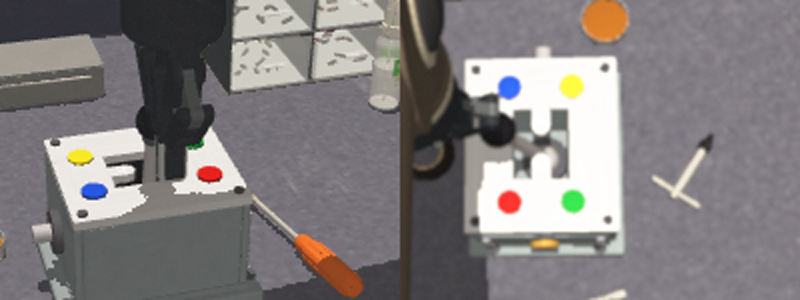

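The knob sits at the crossing: top crop (497,128), within about 1 mm. The finger is to its left, so I'll push across in -y.

```bash
python3 -m crank '[{"x":0,"y":-0.01,"z":0,"rx":0,"ry":0,"rz":0},{"x":0,"y":-0.01,"z":0,"rx":0,"ry":0,"rz":0},{"x":0,"y":-0.008,"z":0,"rx":0,"ry":0,"rz":0},{"x":0,"y":-0.008,"z":0,"rx":0,"ry":0,"rz":0},{"x":0,"y":-0.008,"z":0,"rx":0,"ry":0,"rz":0},{"x":0,"y":-0.008,"z":0,"rx":0,"ry":0,"rz":0},{"x":0,"y":-0.008,"z":0,"rx":0,"ry":0,"rz":0},{"x":0,"y":-0.008,"z":0,"rx":0,"ry":0,"rz":0},{"x":0,"y":-0.008,"z":0,"rx":0,"ry":0,"rz":0},{"x":0,"y":0,"z":0,"rx":0,"ry":0,"rz":0}]'
python3 -m crank '[{"x":0,"y":-0.002,"z":0,"rx":0,"ry":0,"rz":0},{"x":0,"y":-0.002,"z":0,"rx":0,"ry":0,"rz":0},{"x":0,"y":0,"z":0,"rx":0,"ry":0,"rz":0},{"x":0,"y":0,"z":0,"rx":0,"ry":0,"rz":0},{"x":0,"y":0,"z":0,"rx":0,"ry":0,"rz":0},{"x":0,"y":0,"z":0,"rx":0,"ry":0,"rz":0},{"x":0,"y":0,"z":0,"rx":0,"ry":0,"rz":0},{"x":0,"y":0,"z":0,"rx":0,"ry":0,"rz":0},{"x":0,"y":0,"z":0,"rx":0,"ry":0,"rz":0},{"x":0,"y":0,"z":0,"rx":0,"ry":0,"rz":0}]'
python3 -c "
from h import *
t=snap('top','pics/e.png'); im2=cv2.imread('pics/e.png')[165:315,260:460]
cv2.imwrite('pics/e.png',cv2.resize(im2,None,fx=4,fy=4,interpolation=cv2.INTER_CUBIC))
for y in(-.02,-.025,-.03): print(y,(proj(t,[.566,y,.172])-[260,165])*4)"
```

```text
time_s: 6.6
tool_pos: [0.5659, 0.0117, 0.1511]
ee_rot: [-0.0, -3.141, 0.001]
ft_force: [-0.8, -0.0, -0.9]
finger_gap: -0.004
time_s: 7.85
tool_pos: [0.5662, 0.0091, 0.1513]
ee_rot: [0.002, -3.141, -0.0]
ft_force: [-1.1, 2.1, -2.1]
finger_gap: -0.0
-0.02 [330.77812824 255.49674574]
-0.025 [343.3776864  255.14096656]
-0.03 [355.98171471 254.78513273]
```

View pics/e.png

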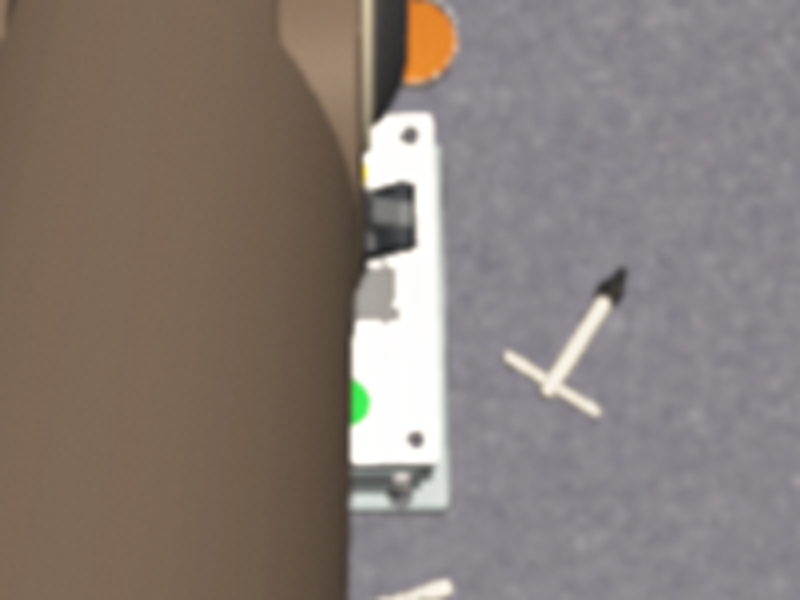

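The arm hides the knob in this view. I'll continue by force feel until the slot's side stops it.

```bash
python3 -m crank '[{"x":0,"y":-0.002,"z":0,"rx":0,"ry":0,"rz":0},{"x":0,"y":-0.002,"z":0,"rx":0,"ry":0,"rz":0},{"x":0,"y":-0.001,"z":0,"rx":0,"ry":0,"rz":0},{"x":0,"y":0,"z":0,"rx":0,"ry":0,"rz":0},{"x":0,"y":0,"z":0,"rx":0,"ry":0,"rz":0},{"x":0,"y":0,"z":0,"rx":0,"ry":0,"rz":0},{"x":0,"y":0,"z":0,"rx":0,"ry":0,"rz":0},{"x":0,"y":0,"z":0,"rx":0,"ry":0,"rz":0},{"x":0,"y":0,"z":0,"rx":0,"ry":0,"rz":0},{"x":0,"y":0,"z":0,"rx":0,"ry":0,"rz":0}]'
python3 -m crank '[{"x":0,"y":-0.002,"z":0,"rx":0,"ry":0,"rz":0},{"x":0,"y":-0.001,"z":0,"rx":0,"ry":0,"rz":0},{"x":0,"y":0,"z":0,"rx":0,"ry":0,"rz":0},{"x":0,"y":0,"z":0,"rx":0,"ry":0,"rz":0},{"x":0,"y":0,"z":0,"rx":0,"ry":0,"rz":0},{"x":0,"y":0,"z":0,"rx":0,"ry":0,"rz":0},{"x":0,"y":0,"z":0,"rx":0,"ry":0,"rz":0},{"x":0,"y":0,"z":0,"rx":0,"ry":0,"rz":0},{"x":0,"y":0,"z":0,"rx":0,"ry":0,"rz":0},{"x":0,"y":0,"z":0,"rx":0,"ry":0,"rz":0}]'
```

```text
time_s: 9.15
tool_pos: [0.5663, 0.0039, 0.1513]
ee_rot: [-0.002, 3.141, -0.0]
ft_force: [0.1, -0.1, -0.1]
finger_gap: -0.002
time_s: 10.4
tool_pos: [0.5662, 0.0011, 0.1513]
ee_rot: [0.002, -3.142, -0.0]
ft_force: [-0.3, 2.9, -1.9]
finger_gap: -0.001
```

```bash
python3 -m crank '[{"x":0,"y":0.03,"z":0,"rx":0,"ry":0,"rz":0},{"x":0,"y":0,"z":0.045,"rx":0,"ry":0,"rz":0},{"x":0,"y":0,"z":0.045,"rx":0,"ry":0,"rz":0},{"x":0.03,"y":0,"z":0,"rx":0,"ry":0,"rz":0},{"x":0.025,"y":0,"z":0,"rx":0,"ry":0,"rz":0},{"x":0,"y":-0.0285,"z":0,"rx":0,"ry":0,"rz":0},{"x":0,"y":-0.0285,"z":0,"rx":0,"ry":0,"rz":0},{"x":0,"y":0,"z":0,"rx":0,"ry":0,"rz":0},{"x":0,"y":0,"z":0,"rx":0,"ry":0,"rz":0},{"x":0,"y":0,"z":0,"rx":0,"ry":0,"rz":0}]'
python3 -c "
from h import *
s=snap('side','pics/f.png'); im=cv2.imread('pics/f.png'); cv2.imwrite('pics/f.png',cv2.resize(im[170:320,240:440],None,fx=4,fy=4,interpolation=cv2.INTER_CUBIC))
for x in (.562,.568):
  for y in(-.023,-.028,-.033): print(x,y,(proj(s,[x,y,.172])-[240,170])*4)"
```

```text
time_s: 11.65
tool_pos: [0.6212, -0.0248, 0.2413]
ee_rot: [-0.004, 3.142, 0.001]
ft_force: [-0.5, 0.9, -0.5]
finger_gap: 0.004
0.562 -0.023 [278.69640205 171.53843671]
0.562 -0.028 [275.58220571 166.01522653]
0.562 -0.033 [272.49364671 160.53746499]
0.568 -0.023 [264.93441326 173.35703926]
0.568 -0.028 [261.87282573 167.81854952]
0.568 -0.033 [258.83647309 162.32569621]
```

View pics/f.png

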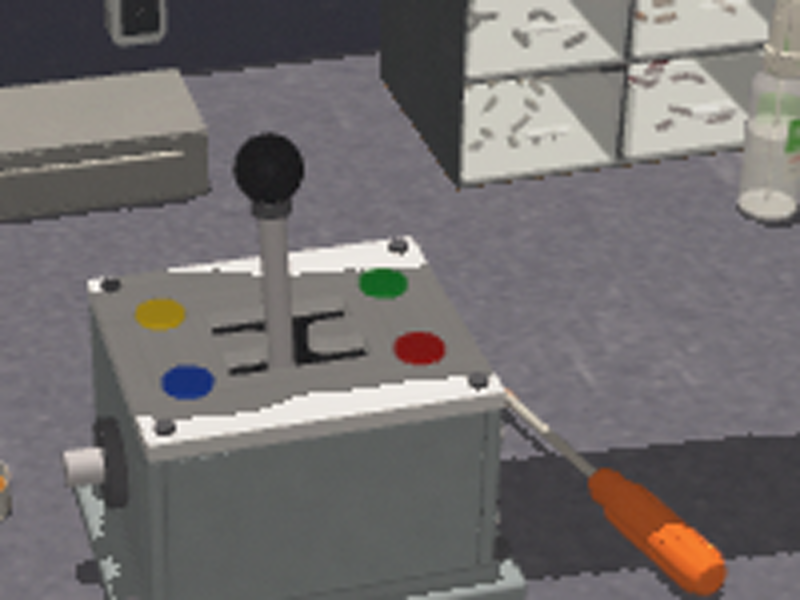

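The knob at crop (269,168) matches (0.565, -0.027), so it's in the right-hand side of the crossing with a lean of about -0.21. Next I lower in front of it and push -x.

```bash
python3 -m crank '[{"x":0,"y":-0.002,"z":-0.03,"rx":0,"ry":0,"rz":0},{"x":0,"y":0,"z":-0.03,"rx":0,"ry":0,"rz":0},{"x":0,"y":0,"z":-0.03,"rx":0,"ry":0,"rz":0},{"x":-0.007,"y":0,"z":0,"rx":0,"ry":0,"rz":0},{"x":-0.007,"y":0,"z":0,"rx":0,"ry":0,"rz":0},{"x":-0.007,"y":0,"z":0,"rx":0,"ry":0,"rz":0},{"x":-0.005,"y":0,"z":0,"rx":0,"ry":0,"rz":0},{"x":-0.005,"y":0,"z":0,"rx":0,"ry":0,"rz":0},{"x":-0.005,"y":0,"z":0,"rx":0,"ry":0,"rz":0},{"x":0,"y":0,"z":0,"rx":0,"ry":0,"rz":0}]'
python3 -m crank '[{"x":-0.004,"y":0,"z":0,"rx":0,"ry":0,"rz":0},{"x":-0.004,"y":0,"z":0,"rx":0,"ry":0,"rz":0},{"x":-0.004,"y":0,"z":0,"rx":0,"ry":0,"rz":0},{"x":-0.004,"y":0,"z":0,"rx":0,"ry":0,"rz":0},{"x":-0.004,"y":0,"z":0,"rx":0,"ry":0,"rz":0},{"x":-0.004,"y":0,"z":0,"rx":0,"ry":0,"rz":0},{"x":-0.004,"y":0,"z":0,"rx":0,"ry":0,"rz":0},{"x":-0.004,"y":0,"z":0,"rx":0,"ry":0,"rz":0},{"x":0,"y":0,"z":0,"rx":0,"ry":0,"rz":0},{"x":0,"y":0,"z":0,"rx":0,"ry":0,"rz":0}]'
python3 -c "
from h import *
s=snap('side','pics/g.png'); im=cv2.imread('pics/g.png'); cv2.imwrite('pics/g.png',cv2.resize(im[170:320,240:440],None,fx=4,fy=4,interpolation=cv2.INTER_CUBIC))
for x in (.519,.524,.529):
  for y in(-.026,-.03): print(x,y,(proj(s,[x,y,.165])-[240,170])*4)"
```

```text
time_s: 12.95
tool_pos: [0.5854, -0.0279, 0.1517]
ee_rot: [-0.002, 3.141, 0.0]
ft_force: [1.9, -0.5, 1.2]
finger_gap: 0.001
time_s: 14.2
tool_pos: [0.553, -0.0281, 0.1513]
ee_rot: [0.002, -3.141, 0.0]
ft_force: [-0.1, -0.4, -0.3]
finger_gap: 0.0
0.519 -0.026 [373.76797645 169.78571643]
0.519 -0.03 [371.00454555 165.43990286]
0.524 -0.026 [362.59506206 171.27531979]
0.524 -0.03 [359.86493607 166.91966834]
0.529 -0.026 [351.39656926 172.76825273]
0.529 -0.03 [348.69990246 168.40272741]
```

View pics/g.png

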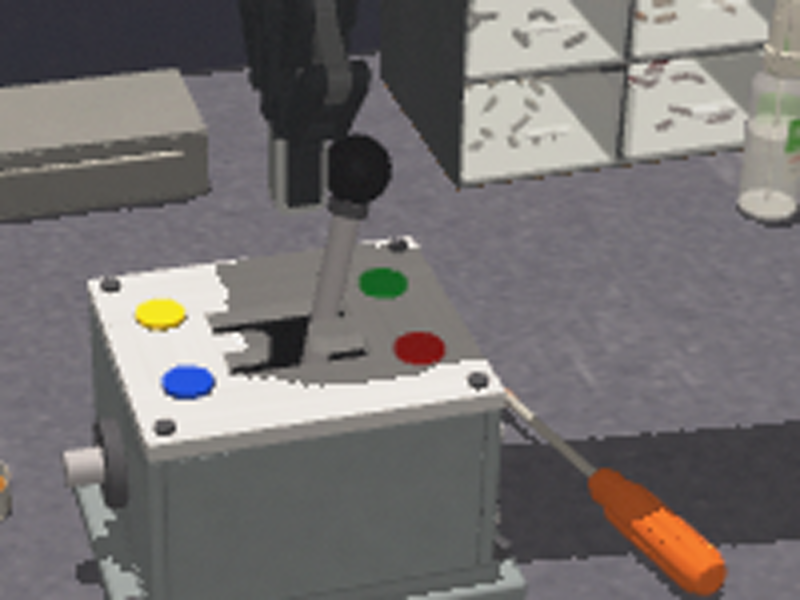

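The knob is at crop (358,169), about x = 0.525 in the right near slot. I'll push the last few mm gently to the stop.

```bash
python3 -m crank '[{"x":-0.002,"y":0,"z":0,"rx":0,"ry":0,"rz":0},{"x":-0.002,"y":0,"z":0,"rx":0,"ry":0,"rz":0},{"x":-0.001,"y":0,"z":0,"rx":0,"ry":0,"rz":0},{"x":0,"y":0,"z":0,"rx":0,"ry":0,"rz":0},{"x":0,"y":0,"z":0,"rx":0,"ry":0,"rz":0},{"x":0,"y":0,"z":0,"rx":0,"ry":0,"rz":0},{"x":0,"y":0,"z":0,"rx":0,"ry":0,"rz":0},{"x":0,"y":0,"z":0,"rx":0,"ry":0,"rz":0},{"x":0,"y":0,"z":0,"rx":0,"ry":0,"rz":0},{"x":0,"y":0,"z":0,"rx":0,"ry":0,"rz":0}]'
python3 -m crank '[{"x":-0.001,"y":0,"z":0,"rx":0,"ry":0,"rz":0},{"x":-0.001,"y":0,"z":0,"rx":0,"ry":0,"rz":0},{"x":0,"y":0,"z":0,"rx":0,"ry":0,"rz":0},{"x":0,"y":0,"z":0,"rx":0,"ry":0,"rz":0},{"x":0,"y":0,"z":0,"rx":0,"ry":0,"rz":0},{"x":0,"y":0,"z":0,"rx":0,"ry":0,"rz":0},{"x":0,"y":0,"z":0,"rx":0,"ry":0,"rz":0},{"x":0,"y":0,"z":0,"rx":0,"ry":0,"rz":0},{"x":0,"y":0,"z":0,"rx":0,"ry":0,"rz":0},{"x":0,"y":0,"z":0,"rx":0,"ry":0,"rz":0}]'
```

```text
time_s: 15.5
tool_pos: [0.5482, -0.0279, 0.1513]
ee_rot: [0.002, -3.142, -0.0]
ft_force: [1.9, -0.6, -2.2]
finger_gap: -0.001
time_s: 16.75
tool_pos: [0.547, -0.028, 0.1514]
ee_rot: [-0.002, 3.14, -0.0]
ft_force: [5.4, -0.1, -4.1]
finger_gap: -0.004
```

The force rises to 5-6 N and the tool stalls, so the lever is at its stop. I'll nudge 1 mm more, back off, lift and swing away to check.

```bash
python3 -m crank '[{"x":-0.001,"y":0,"z":0,"rx":0,"ry":0,"rz":0},{"x":0,"y":0,"z":0,"rx":0,"ry":0,"rz":0},{"x":0.02,"y":0,"z":0,"rx":0,"ry":0,"rz":0},{"x":0.02,"y":0,"z":0,"rx":0,"ry":0,"rz":0},{"x":0,"y":0,"z":0.05,"rx":0,"ry":0,"rz":0},{"x":0,"y":0,"z":0.05,"rx":0,"ry":0,"rz":0},{"x":0,"y":0.05,"z":0.02,"rx":0,"ry":0,"rz":0},{"x":0,"y":0.05,"z":0,"rx":0,"ry":0,"rz":0},{"x":0,"y":0.05,"z":0,"rx":0,"ry":0,"rz":0},{"x":0,"y":0.05,"z":0,"rx":0,"ry":0,"rz":0}]'
python3 -m crank '[{"x":-0.02,"y":0.04,"z":0,"rx":0,"ry":0,"rz":0},{"x":-0.02,"y":0.04,"z":0,"rx":0,"ry":0,"rz":0},{"x":-0.02,"y":0.04,"z":0,"rx":0,"ry":0,"rz":0},{"x":-0.02,"y":0.04,"z":0,"rx":0,"ry":0,"rz":0},{"x":0,"y":0,"z":0,"rx":0,"ry":0,"rz":0},{"x":0,"y":0,"z":0,"rx":0,"ry":0,"rz":0},{"x":0,"y":0,"z":0,"rx":0,"ry":0,"rz":0},{"x":0,"y":0,"z":0,"rx":0,"ry":0,"rz":0},{"x":0,"y":0,"z":0,"rx":0,"ry":0,"rz":0},{"x":0,"y":0,"z":0,"rx":0,"ry":0,"rz":0}]'
python3 -c "
from h import *
s=snap('side','pics/i.png'); im=cv2.imread('pics/i.png')[170:350,220:440]
t=snap('top','pics/i2.png'); im2=cv2.imread('pics/i2.png')[160:340,240:440]
cv2.imwrite('pics/i.png',cv2.resize(np.hstack([im2,im]),None,fx=1.9,fy=1.9,interpolation=cv2.INTER_CUBIC))
for x in (.519,.524,.529):
  p=[x,-.027,.165]; print(x,(proj(t,p)-[240,160])*1.9,(proj(s,p)-[20,170])*1.9)
o=cv2.imread('pics/top0.png'); d=cv2.absdiff(o,cv2.imread('pics/i2.png')).max(2)
for n,(u,v) in dict(tape=(272,240),key=(403,252),driver=(328,325),tin=(362,175)).items(): print(n,(d[v-20:v+20,u-20:u+20]>50).sum())"
```

```text
time_s: 18.0
tool_pos: [0.5843, 0.1733, 0.2714]
ee_rot: [0.002, -3.14, 0.0]
ft_force: [0.2, -0.4, 0.2]
finger_gap: -0.002
time_s: 19.25
tool_pos: [0.5054, 0.3318, 0.2713]
ee_rot: [0.001, -3.142, 0.0]
ft_force: [0.2, 0.4, -0.3]
finger_gap: -0.001
0.519 [205.04959339 187.55293227] [595.21082686  80.13088643]
0.524 [204.8985681  181.61868356] [589.90765638  80.83727551]
0.529 [204.74783542 175.69706176] [584.59235454  81.54524184]
tape 0
key 0
driver 0
tin 0
```

View pics/i.png

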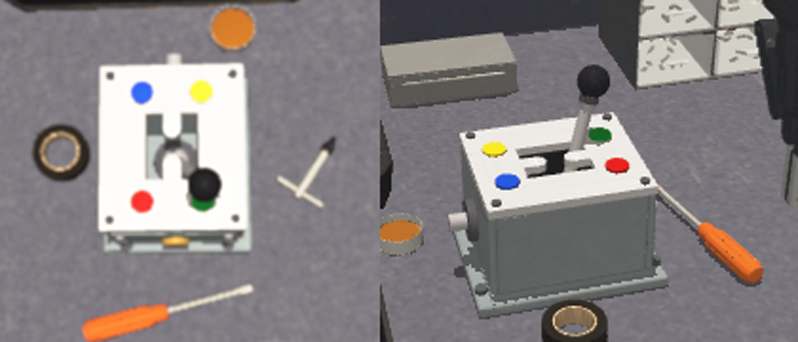

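Both views put the knob at x ≈ 0.521-0.522 and y ≈ -0.027: (205,184) in the top half and (593,81) in the side half. That is about 44 mm from the gate centre, so fully home, and about 7 mm from the green disc. The four loose items haven't changed.

```bash
python3 -c "
from h import *
print(robot.job_done())"
```

```text
the job is handed in; nothing more can be done
None
```

The lever is fully home in the green-marked slot (near right), and I handed the job in at about 19 s of the 58 s allowed. With the fingers shut I pushed it forward to the crossing, across to the right, and back along the slot to its stop, then moved the arm clear.

**Last checks:**
- **At the stop:** the force rose to about 5 N and the tool stalled there.
- **Position:** both cameras put the knob about 44 mm from the gate centre in x and about 7 mm from the green disc. That is a fore-and-aft lean of about -0.31 rad and a sideways lean of about -0.21 rad, estimated from the pictures rather than read from the joints.
- **Loose items:** the tape roll, chuck key, screwdriver and flux tin showed no change between the first and last top pictures.
- **Clearance:** the arm touches nothing.

**What went wrong:** the first move call was refused, apparently because its rows left some values out, and nothing moved. One top picture during the crosswise push was blocked by the arm, so I finished that push by force and confirmed it from the side camera. No check failed or disagreed.

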